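# Hang a washed filter bowl on its drain post

## Robot

A 7-joint arm with a two-finger parallel gripper is mounted at the origin on a cart in front of the work surface, level with it; the furniture and walls round the work are solid. World frame = base frame: x ahead of the robot, y to its left, z up, the work surface at z = 0. Lengths are in m, angles in rad, forces in N, time in s.
With the tool pointing down it reaches from about 0.425 to 0.825 m from the base axis. Payload 3.6 kg.
Tool frame: the origin (TCP) lies where the fingers leave the gripper's body, on its centre line; the fingertips stand 73 mm ahead of it and the grasp point (between the pads) lies 54 mm ahead of it; z points along the fingers, y is the line along which they close (so a half turn about z gives the same grasp; the last joint's range is limited). The gripper opens to 85 mm and grips with 20 to 120 N. Pads are 22 mm wide; open, the fingers measure 114 mm over their backs; the gripper's body (76 mm by 85 mm) begins 54 mm behind the grasp point. The pads swing forward as they close: fully open they stand 13 mm farther back than shut.
Start: joints at [1.321, 0.615, -0.013, 1.423, 0.008, 1.103, -0.04], TCP at [0.144, -0.634, 0.304] pointing down, gripper open.
Joint ranges: [-3.12, 3.12], [-0.3, 2.06], [-1.34, 1.32], [0.26, 2.42], [-1.36, 4.5], [0.01, 1.98], [-2.84, 2.84]. Speed limits (rad/s): [2.79, 2.79, 3.14, 3.14, 3.14, 3.14, 3.14].

## Interface

Orientations are given as a unit quaternion [x, y, z, w].
In Python, from station import arm, snapshot, camera_info, ticket gives the robot as it stands. Calls block until the motion is done:
- arm.movep(position, orientation): joint-space move of the TCP to a pose.
- arm.line_to(position, velocity=0.15, ori=None): straight line of the TCP; ori=None keeps the orientation; velocity is the mean speed in m/s.
- arm.move_j(angles): joint-space move.
- arm.move_gripper(opening, effort=None): opening from 0.0 (shut) to 1.0 (fully open); effort is the grip in N (None keeps the last); returns when the fingers have stopped.
- arm.pause(seconds).
- arm.ik(position, orientation): joint angles nearest the present ones, or None.
- snapshot(name): name is "side" or "top"; returns the picture (384x512x3 uint8, blue, green, red); there is no depth.
- camera_info(name): a dict with "fx", "fy", "cx", "cy" (pixels), "dist_coeffs" ([k1, k2, p1, p2, k3] as OpenCV has them; the pictures are not rectified), "R" (3x3) and "t" (3): a world point X has camera coordinates R X + t. Camera axes: x right, y down, z forward; pixel columns grow to the right and rows downward; lengths in m; the calibration is good to about 2 mm. A picture is of the moment at which its call begins. camera_info takes no time and is no camera call.
A pose or a line that the arm cannot do raises arm.MotionError and nothing moves.
- ticket.finish_job(): hands the job in; it is judged then, once.
Readings, each from a call of its own:
- arm.read_time(): time.
- arm.read_joint_positions(): joint angles.
- arm.read_dq(): joint speeds.
- arm.read_effort(): joint torques, N m.
- arm.read_tool_pos(): TCP position.
- arm.read_eef_rot(): TCP orientation.
- arm.read_ft_force(): force on the tool from outside, world axes, zero at the start.
- arm.read_wrist_torque(): the same for the moment, N m.
- arm.read_opening(): opening from 0.0 (shut) to 1.0 (fully open).
- arm.read_finger_force(): force on a finger pad.
Only numpy, scipy, OpenCV 4.12 (cv2) and the standard library are available. Lean on these libraries where they do the work, as an engineer would, in place of code of your own. Each camera call takes 0.05 s, during which the arm holds its last target. There are 200 camera calls.

## Task

Swing the bench lamp's head aside so that no part of it is over the drip dish of the free drain post. Then turn the washed filter bowl mouth down and hang it on that post, fully home on the collar, and let go: the post has been knocked a little out of true, so feel gently for where its spigot enters the drain hole in the bowl's bottom instead of forcing it. Leave the other bowl hanging on its post and the parts standing about as they are.

Things in the scene. Friction and masses are not known exactly. Their poses are not given: they have to be found in the camera images.
- bowl: the washed filter bowl: grey cast vessel, 90 mm long, lying on a flat. Octagonal, 54 mm across flats for 72 mm from the closed end, then an 18 mm threaded neck of 49 mm diameter to the mouth. Bore 42 mm wide, 81 mm deep; closed end 9 mm thick, 13 mm drain hole through its centre. Origin on its axis, 40 mm from the closed end; x axis towards the mouth, which starts facing away from the robot
- bowl_port (a point): point on the bowl's axis at the inner floor, where the drain hole opens inside the bowl: 31 mm from the bowl's origin towards the closed end
- bowl_mouth (a point): centre of the bowl's open mouth, on its axis, 50 mm from the bowl's origin
- stand: the free drain post, fixed: steel drip dish of 116 mm diameter, 12 mm high; at its centre a 12 mm rod with a white collar of 22 mm diameter whose top is the seat, 105 mm above the counter; on the collar a flat-ended spigot of 10 mm diameter and 12 mm high (tip at 117 mm). Origin at the centre of its underside, z up
- stand_top (a point): point 105 mm above the centre of the free post's dish, where the centre of the collar would be if the rod stood true. The rod leans by up to 4 degrees in an unknown direction (not in the readings), so collar and spigot are up to 7 mm off sideways. Home: the bowl's inner floor on the collar, mouth about 24 mm above the counter; with the spigot beside the hole it stays 12 mm too high
- stand_taken: a second drain post of the same kind, fixed, with another bowl already hanging on it; origin at the centre of its underside
- other_bowl: a second bowl of the same kind, hanging mouth down on the taken post; same origin and axes. To be left alone
- lamp_arm (a joint): swing of the bench lamp's arm about its vertical column (rad): 0 when the arm points along the lamp's own -x axis, positive counterclockwise seen from above, -1.7 to 1.7; it stays where it is left (about 1 N at the knob moves it)
- lamp_pivot (a point): point on the vertical axis of the lamp's column, 202 mm above the counter. The 12 mm arm runs level from here at that height; the column is fixed, with a foot of 104 mm diameter
- lamp_knob (a point): middle of the black grip knob on top of the lamp head, at the head's centre, 237 mm above the counter, 190 mm from the pivot. Knob upright, 20 mm diameter, from 222 to 252 mm high; the head below it is a flat disc of 104 mm diameter, from 191 to 215 mm high
- filter_head: the filter's aluminium head: block 56x56 mm with a port stub each side (74 mm over all) and a black knob, 59 mm high, standing in front of the posts. To be left alone; origin at the centre of its underside
- air_fitting: brass air coupling, 26x22 mm, 50 mm high, standing upright. To be left alone; origin at the centre of its underside
- oil_filter: white and orange oil filter can, 69 mm diameter, 94 mm high. To be left alone; origin at the centre of its underside
Mind the look-alikes: they are no part of the job. What is shaped like the bowl but purple is not meant.

How it is judged:
On the way:
1. the lamp's head is swung clear of the free post's dish while the bowl is not yet on the post (bowl's drain hole more than 10 cm from the post, seen from above) (horizontal distance between lamp_knob and stand_top above 0.115 m and horizontal distance between bowl_port and stand_top above 0.1 m), for 0.2 s.
At the end, for the whole second after the job is handed in: The bowl hangs mouth down, at rest, fully home on the free post: inner floor less than 110 mm above the counter, drain hole within 10 mm of the dish's centre line, mouth within 12 mm of it and under 40 mm high. From above, the lamp head's centre is over 115 mm from that line (horizontal distance between bowl_port and stand_top below 0.01 m and height (world z) of bowl_port below 0.11 m and horizontal distance between bowl_mouth and stand_top below 0.012 m and height (world z) of bowl_mouth below 0.04 m and linear speed of bowl below 0.01 m/s and horizontal distance between lamp_knob and stand_top above 0.115 m); the robot touches nothing.
It fails at once if the bowl is forced against the post or its dish (more than 60 N) (contact force between bowl and stand above 60 N).
It fails at once if the other bowl is shifted by more than 15 mm (distance of other_bowl from where it was at the start of the episode above 0.015 m).
It fails at once if the filter head, the air coupling or the oil filter is shifted by more than 20 mm (distance of any of filter_head, air_fitting, oil_filter from where it was at the start of the episode above 0.02 m).
It also fails if it takes over 64 s, if anything falls off the work surface, if the arm or the gripper's body presses on something with over 40 N, if the wrist force passes 120 N, or if a joint passes its speed limit or range.

## Working session

There is one attempt and no reset: what is moved stays moved. The work goes in short steps, each a Python script; the robot and the scene stay as the last script left them, time stands still between calls to the robot, and variables do not carry over. Pictures are saved under pics/ and viewed, at most 10 in all, crops included, and the job is handed in when it is done.

```bash
mkdir -p pics; ls
python3 - <<'E'
from station import arm, snapshot, camera_info
import cv2, numpy as np
for n in ("side","top"):
    cv2.imwrite(f"pics/{n}0.png",snapshot(n)); c=camera_info(n)
    R=np.array(c["R"]);print(n,{k:c[k] for k in("fx","fy","cx","cy","dist_coeffs")},(-R.T@np.array(c["t"])).round(3),R.round(3).tolist())
a=cv2.imread("pics/side0.png")
print(arm.read_time(),arm.read_eef_rot(),arm.read_tool_pos())
E
```

```text
pics
side {'fx': 471.0075002299829, 'fy': 471.0075002299829, 'cx': 256.1266359194735, 'cy': 196.88351295722026, 'dist_coeffs': array([-0.04949571,  0.        ,  0.        ,  0.        ,  0.        ])} [0.268 1.258 0.616] [[-0.968, -0.248, 0.027], [-0.107, 0.316, -0.943], [0.226, -0.916, -0.333]]
top {'fx': 389.02514824344075, 'fy': 389.02514824344075, 'cx': 256.057319141829, 'cy': 192.70795075335545, 'dist_coeffs': array([-0.09143653,  0.        ,  0.        ,  0.        ,  0.        ])} [0.462 0.06  1.337] [[0.006, -1.0, -0.01], [-0.997, -0.005, -0.08], [0.08, 0.01, -0.997]]
0.1 [ 9.93794998e-01  1.11220943e-01 -1.65023734e-04 -1.17357885e-03] [ 0.14350443 -0.63340981  0.30284013]
```

View pics/top0.png

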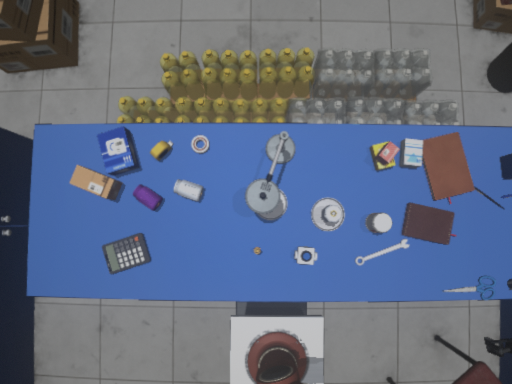

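View pics/side0.png

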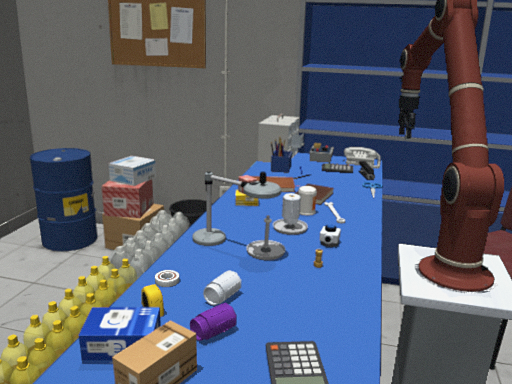

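The top view shows the lamp: column about (284,145), head about (263,197), overhanging the free dish about (268,205). The taken post is at about (328,213), the filter head at (306,256), the coupling at (257,251) and the oil filter at (380,223).

Two things could be the bowl: the grey one at top (188,189) / side (222,287), and the purple one at top (148,197) / side (212,321). The grey one fits the description, since purple is excluded. I'll confirm in an enlarged crop.

```bash
cat > h.py <<'E'
from station import arm, snapshot, camera_info
import cv2, numpy as np
def cam(n):
    c=camera_info(n);K=np.array([[c["fx"],0,c["cx"]],[0,c["fy"],c["cy"]],[0,0,1]])
    return K,np.array(c["dist_coeffs"]),np.array(c["R"]),np.array(c["t"])
def ray(n,px):
    K,d,R,t=cam(n);u=cv2.undistortPoints(np.array(px,float).reshape(-1,1,2),K,d)[:,0]
    return -R.T@t,np.c_[u,np.ones(len(u))]@R
def plane(n,px,z):
    o,D=ray(n,px);return o+D*((z-o[2])/D[:,2])[:,None]
def tri(pt,ps):
    o1,d1=ray("top",pt);o2,d2=ray("side",ps);d1=d1[0];d2=d2[0]
    s=np.linalg.lstsq(np.c_[d1,-d2],o2-o1,rcond=None)[0];a=o1+s[0]*d1;b=o2+s[1]*d2
    return (a+b)/2,np.linalg.norm(a-b)
def proj(n,X):
    K,d,R,t=cam(n);return cv2.projectPoints(np.array(X,float).reshape(-1,1,3),cv2.Rodrigues(R)[0],t,K,d)[0][:,0]
E
python3 - <<'E'
from h import *
a=cv2.imread("pics/top0.png");b=cv2.imread("pics/side0.png")
r=lambda i,x,y,w,h,s:cv2.resize(i[y:y+h,x:x+w],None,fx=s,fy=s,interpolation=cv2.INTER_CUBIC)
m=np.vstack([np.hstack([r(a,130,160,80,60,5),r(a,240,125,80,60+0,5)]),np.hstack([r(b,190,260,80,60,5),r(a,225,165,80,60,5)])])
cv2.imwrite("pics/m1.png",m)
m=np.hstack([r(b,180,160,160,120,5)]);cv2.imwrite("pics/m2.png",m)
E
```

```text
(no output)
```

View pics/m1.png

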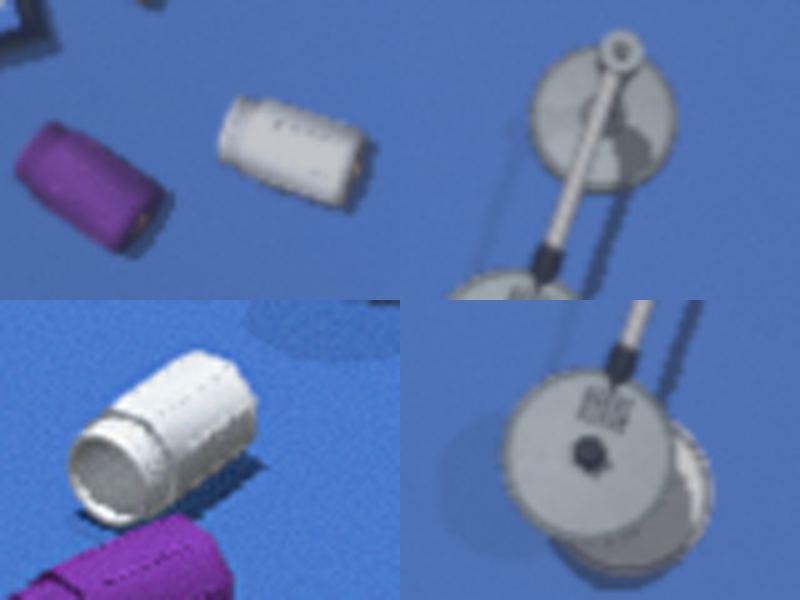

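View pics/m2.png

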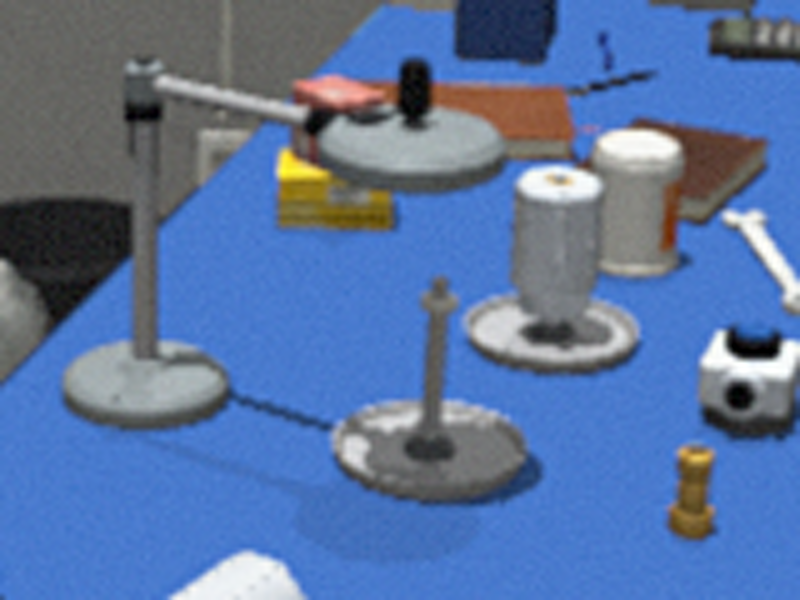

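The grey bowl is confirmed: it has an octagonal body and drain hole, with the neck and mouth facing left (+y) in the top view (174..204,179..202). The free post's spigot tip shows at side (268,216), its dish centre at about (266,250), and the lamp knob at side (263,177) / top (263,196). Next I measure these.

Run:
```python
from h import *
a=cv2.imread("pics/top0.png");b=cv2.imread("pics/side0.png")
s=cv2.cvtColor(a,cv2.COLOR_BGR2HSV)[...,1]
m=((s<90)&(a[...,2]>90)).astype(np.uint8);k=np.zeros_like(m);k[172:210,168:212]=1;m&=k
c=max(cv2.findContours(m,0,1)[0],key=cv2.contourArea)[:,0]
P=plane("top",c,0.027)[:,:2].astype(np.float32)
r=cv2.minAreaRect(P);print("bowl rect",r,len(c)); print(cv2.boxPoints(r).round(3).tolist(), c.min(0),c.max(0))
# moment axis
ys,xs=np.nonzero(m);Q=plane("top",np.c_[xs,ys],0.027)[:,:2];mu=Q.mean(0);w,v=np.linalg.eigh(np.cov((Q-mu).T));print("pca",mu,v[:,1],np.degrees(np.arctan2(v[1,1],v[0,1])),2*np.sqrt(3*w))
print("knob",tri((225+590/5-400/5,165+455/5-60),(180+415/5,160+88/5)))
print("knob top@.252",plane("top",[(225+(590-400)/5,165+(455-300)/5)],.25))
print("pivot",tri((240+(621-400)/5,125+50/5),(180+143/5,160+62/5)), plane("top",[(240+221/5,135)],.21))
print("spigot side@.117",plane("side",[(180+440/5,160+280/5)],.117))
print("dish side@.012",plane("side",[(180+430/5,160+448/5)],.012))
print("taken bowl top z .105+.009",plane("side",[(180+560/5,160+182/5)],.114))
print("fh",plane("top",[(306,256)],.059),"air",plane("top",[(257,251)],.05),"oil",plane("top",[(380,223)],.094))
```

```text
bowl rect ((0.5777074694633484, 0.30652064085006714), (0.09797912836074829, 0.054727207869291306), 71.9153060913086) 75
[[0.5360000133514404, 0.2680000066757202], [0.5889999866485596, 0.25099998712539673], [0.6190000176429749, 0.3449999988079071], [0.5669999718666077, 0.3619999885559082]] [174 179] [202 200]
pca [0.57786321 0.30598638] [0.32082574 0.94713824] 71.28713073348169 [0.05332511 0.09210392]
knob (array([0.54412034, 0.05222563, 0.23597411]), np.float64(0.0056520088833335765))
knob top@.252 [[0.54034008 0.05175556 0.25      ]]
pivot (array([ 0.72481786, -0.0092488 ,  0.21552643]), np.float64(0.004807844374771912)) [[ 0.72372914 -0.01022959  0.21      ]]
spigot side@.117 [[0.53305512 0.03310374 0.117     ]]
dish side@.012 [[0.53455182 0.03621963 0.012     ]]
taken bowl top z .105+.009 [[ 0.49912912 -0.16516456  0.114     ]]
fh [[ 0.35854006 -0.09093127  0.059     ]] air [[0.37336903 0.06907517 0.05      ]] oil [[ 0.46660955 -0.32528621  0.094     ]]
```

```bash
cat >> h.py <<'E'
from scipy.spatial.transform import Rotation as Rn
def quat(h,th=0,flip=0):
    "tool heading h, tilted th from straight down; closing line square to heading"
    z=np.array([np.sin(th)*np.cos(h),np.sin(th)*np.sin(h),-np.cos(th)]);y=np.array([-np.sin(h),np.cos(h),0])*(1-2*flip)
    return Rn.from_matrix(np.c_[np.cross(y,z),y,z]).as_quat()
def tcp(g,q,L=.054): return np.array(g)-L*Rn.from_quat(q).as_matrix()[:,2]
E
python3 - <<'E'
from h import *
piv=np.array([.7243,-.0097]);k0=np.array([.5425,.052]);d=k0-piv;a0=np.arctan2(d[1],d[0]);r=.19
pt=lambda a,z:np.r_[piv+r*np.array([np.cos(a),np.sin(a)]),z]
# closing line = tangent -> heading = radial
opt=[]
for f in (0,1):
    q=[quat(a0+b,0,f) for b in np.radians([0,75])]
    j=[arm.ik(pt(a0+b,.295),qq) for b,qq in zip(np.radians([0,75]),q)]
    print(f,[None if x is None else np.round(x,2) for x in j]);opt.append(j)
f=min((0,1),key=lambda f:max(abs(x[6]) if x is not None else 9 for x in opt[f]))
arm.line_to([.144,-.634,.40],.3)
j=arm.ik(pt(a0,.38),quat(a0,0,f));arm.move_j(j);print(arm.read_time())
arm.move_gripper(.6)
arm.line_to(pt(a0,.296),.12);arm.move_gripper(.33);print(arm.read_ft_force(),arm.read_finger_force(),arm.read_opening())
for b in np.radians(range(15,76,15)):
    arm.line_to(pt(a0+b,.296),.12,quat(a0+b,0,f));print(arm.read_ft_force().round(1) if hasattr(arm.read_ft_force(),'round') else arm.read_ft_force())
arm.move_gripper(1.0);arm.line_to(pt(a0+b,.40),.25);print(arm.read_time())
for n in("top","side"):cv2.imwrite(f"pics/{n}1.png",snapshot(n))
a=cv2.imread("pics/top1.png");b=cv2.imread("pics/side1.png")
R=lambda i,x,y,w,h,s:cv2.resize(i[y:y+h,x:x+w],None,fx=s,fy=s,interpolation=cv2.INTER_CUBIC)
cv2.imwrite("pics/m3.png",np.vstack([np.hstack([R(a,160,120,200,150,2),R(a,248,185,40,30,10)]),np.hstack([R(b,180,160,160,120,2.5),R(b,240,205,53,40,7.5)])[:300]]) if 0 else np.hstack([R(a,248,185,40,40,10),R(b,246,209,50,50,8)]))
E
```

```text
0 [array([ 0.01,  0.47, -0.21,  1.73,  0.12,  0.95, -2.15]), array([ 0.42,  0.63, -0.34,  1.46,  0.22,  1.09, -0.55])]
1 [array([ 0.4 ,  0.59, -0.85,  1.72,  0.5 ,  1.06,  0.62]), array([ 0.79,  0.85, -1.15,  1.44,  0.78,  1.35,  2.15])]
3.3667
[-0.20487126 -0.39090022 -0.18006232] 0.0 0.32746602013108544
[-0.9 -0.4  0.2]
[0.7 0.9 0.2]
[-0.2 -0.4  0.7]
[-0.5  0.4  0.1]
[ 0.8  0.4 -0.3]
8.9917
```

View pics/m3.png

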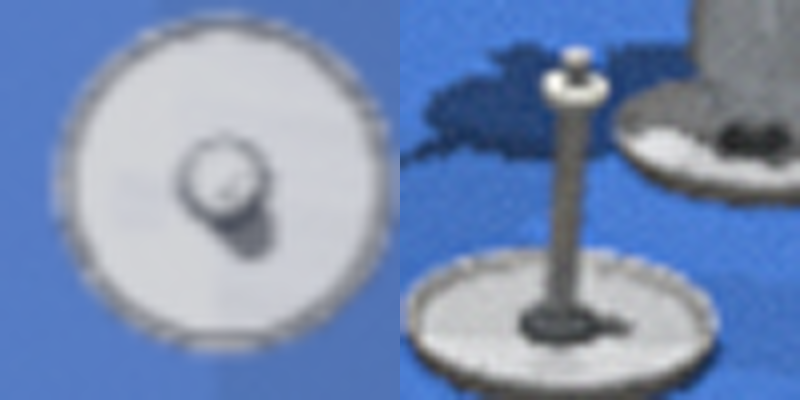

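View pics/top1.png

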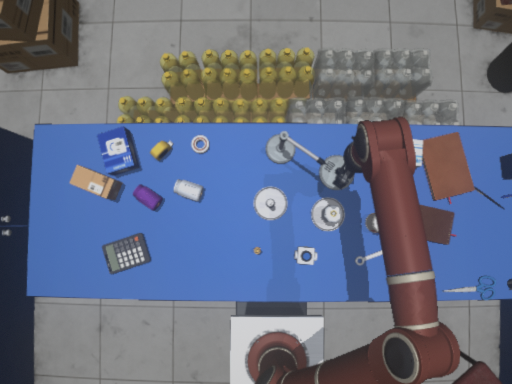

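The lamp head is now at top (335,172), well away from the dish, which is centred at (270,203). The collar is at top (270,202.5) and side (267.5,219), with the spigot tip at side (267.5,216).

Run:
```python
from h import *
T=lambda x,y:(248+(x+.5)/10-.5,185+(y+.5)/10-.5);S=lambda x,y:(246+(x-400+.5)/8-.5,209+(y+.5)/8-.5)
print("dish top@.012",plane("top",[T(222,182)],.012),"diam",np.ptp(plane("top",[T(55,182),T(390,182)],.012),0))
print("dish side@.006..12",plane("side",[S(561,321)],.012))
print("collar top@.105",plane("top",[T(224,179)],.103),"diam",np.ptp(plane("top",[T(178,182),T(270,182)],.103),0))
print("collar tri",tri(T(224,179),S(575,84)))
print("collar side@.105",plane("side",[S(575,84)],.105),"tip side@.117",plane("side",[S(576,55)],.117))
# subpixel dish via threshold ellipse in top
a=cv2.imread("pics/top1.png");s=cv2.cvtColor(a,cv2.COLOR_BGR2HSV)[...,1];m=(s<80).astype(np.uint8);k=np.zeros_like(m);k[183:224,250:291]=1
c=max(cv2.findContours(m&k,0,1)[0],key=cv2.contourArea);e=cv2.fitEllipse(cv2.convexHull(c));print(e,plane("top",[e[0]],.012))
print("knob top",plane("top",[(335,172)],.215))
# IK survey: pick & place
u=np.radians(71.5)
U=np.array([np.cos(u),np.sin(u),0]);mid=np.array([.577,.306,.027]);g=mid-U*(.045-.032)
for th in np.radians([30,45,55]):
  for f in(0,1):
    q=quat(u,th,f);j=arm.ik(tcp(g,q),q);j0=arm.ik(tcp(g+[0,0,.15],q),q)
    print(np.degrees(th).round(),f,"pick",None if j is None else np.round(j,2),j0 is not None)
    for hd in (-30,0,30):
      q=quat(np.radians(hd),np.pi/2-th,1-f)
      js=[arm.ik(tcp([.535,.036,z],q),q) for z in(.082,.23)];print("   place",hd,[None if x is None else np.round(x,2) for x in js])
```

```text
dish top@.012 [[0.53447366 0.02683509 0.012     ]] diam [0.00060952 0.11422511 0.        ]
dish side@.006..12 [[0.53683822 0.03052164 0.012     ]]
collar top@.105 [[0.53047492 0.02847954 0.103     ]] diam [0.00015582 0.02921029 0.        ]
collar tri (array([0.53273885, 0.02902091, 0.10576431]), np.float64(0.0049181269161406))
collar side@.105 [[0.53561251 0.02736267 0.105     ]] tip side@.117 [[0.53523367 0.02925286 0.117     ]]
((270.0743713378906, 202.79757690429688), (33.39116287231445, 34.02531814575195), 96.29437255859375) [[0.53431714 0.02572873 0.012     ]]
knob top [[ 0.61399504 -0.15789835  0.215     ]]
30.0 0 pick [-0.2   0.85 -0.2   1.91 -1.33  0.28 -2.5 ] True
   place -30 [None, array([-1.12,  0.7 ,  0.93,  2.41,  2.45,  0.48,  1.27])]
   place 0 [None, None]
   place 30 [None, None]
30.0 1 pick [ 0.06  0.94 -0.63  1.9   0.66  0.11 -1.24] True
   place -30 [None, array([-0.14,  0.56, -0.55,  2.38,  1.87,  1.22, -1.19])]
   place 0 [None, None]
   place 30 [None, None]
45.0 0 pick [ 0.41  1.27 -1.14  1.99  1.97  0.33  0.91] True
   place -30 [array([-0.66,  0.79,  0.36, 
[... 884 characters left out ...]
lace 0 [array([-0.14,  0.67, -0.01,  2.39,  2.95,  0.53,  1.61]), array([-0.29,  0.32,  0.17,  2.26,  2.53,  0.05,  2.05])]
   place 30 [array([ 0.33,  0.7 , -0.4 ,  2.32,  3.38,  0.37,  1.94]), array([ 0.63,  0.44, -0.78,  2.19,  0.2 ,  0.09, -1.25])]
55.0 1 pick [ 0.47  1.36 -1.14  2.02  2.49  0.25 -2.63] True
   place -30 [array([-0.02,  0.72, -0.48,  2.28,  1.88,  0.8 , -1.08]), array([ 0.24,  0.47, -0.82,  2.15,  1.38,  0.85, -0.5 ])]
   place 0 [array([ 0.28,  0.75, -0.65,  2.38,  2.37,  0.71, -0.86]), array([ 0.53,  0.45, -0.93,  2.24,  1.63,  0.49, -0.15])]
   place 30 [array([ 0.7 ,  0.92, -1.02,  2.31,  2.3 ,  0.52, -0.02]), array([ 0.88,  0.62, -1.23,  2.18,  1.31,  0.35,  0.81])]
```

Run:
```python
from h import *
lo=np.array([-3.12,-.3,-1.34,.26,-1.36,.01,-2.84]);hi=np.array([3.12,2.06,1.32,2.42,4.5,1.98,2.84])
mg=lambda j:np.minimum(np.array(j)-lo,hi-np.array(j)).min()
for th in (35,45,55,65):
  for f in(0,1):
    for hd in range(-180,180,30):
      q=quat(np.radians(hd),np.radians(th),f);js=[arm.ik(tcp([.534,.029,z],q),q) for z in(.082,.12,.22)]
      if all(x is not None for x in js) and min(map(mg,js))>.1: print(th,f,hd,round(min(map(mg,js)),2),*[np.round(x,2).tolist() for x in js[::2]])
```

```text
35 0 -180 0.33 [0.16, 0.97, -0.46, 1.44, 0.25, 1.42, -1.91] [0.17, 0.81, -0.47, 1.35, 0.18, 1.65, -1.89]
35 0 -150 0.31 [0.06, 0.96, -0.48, 1.48, 0.49, 1.44, -1.64] [0.07, 0.8, -0.51, 1.39, 0.42, 1.67, -1.56]
35 0 -120 0.41 [-0.03, 0.91, -0.49, 1.63, 0.73, 1.35, -1.39] [0.01, 0.74, -0.57, 1.54, 0.65, 1.57, -1.27]
35 0 -90 0.57 [-0.08, 0.84, -0.5, 1.85, 1.01, 1.18, -1.21] [0.02, 0.66, -0.65, 1.75, 0.89, 1.4, -1.02]
35 0 -60 0.33 [-0.13, 0.76, -0.43, 2.09, 1.36, 0.93, -1.1] [0.08, 0.57, -0.73, 1.98, 1.13, 1.15, -0.78]
35 0 -30 0.13 [-0.01, 0.72, -0.48, 2.29, 1.9, 0.8, -1.09] [0.24, 0.48, -0.8, 2.17, 1.42, 0.84, -0.54]
35 0 30 0.11 [0.73, 0.93, -1.04, 2.31, 2.27, 0.53, 0.02] [0.87, 0.62, -1.18, 2.19, 1.36, 0.32, 0.78]
35 0 60 0.12 [0.63, 0.8, -0.65, 2.13, -0.84, 0.16, -2.65] [-0.3, 0.55, 0.75, 2.05, -1.24, 1.05, -2.43]
35 0 90 0.16 [0.49, 0.81, -0.44, 1.89, -0.49, 0.65, -2.57] [0.45, 0.58, -0.37, 1.8, -0.51, 0.94, -2.68]
35 0 120 0.39 [0.38, 0.88, -0.41, 1.67, -0.23, 1.0, -2.4] [0.37, 0.69, -0.38, 1.58, -0.28, 1.26, -2.45]
35 0 150 0.47 [0.28, 0.94, -0.43, 1.51, 0.01, 1.26, -2.18] [0.27
[... 2742 characters left out ...]
4, 1.27, -1.07, 1.52, 0.17, 1.24, 0.33] [0.77, 1.11, -1.19, 1.48, 0.07, 1.39, 0.23]
55 1 150 0.11 [0.55, 1.35, -1.15, 1.28, 0.37, 1.71, 0.51] [0.56, 1.19, -1.23, 1.23, 0.24, 1.85, 0.43]
65 0 -90 0.24 [-0.3, 1.05, -0.38, 1.74, 1.09, 1.61, -1.38] [-0.27, 0.83, -0.45, 1.72, 1.05, 1.74, -1.2]
65 0 -60 0.31 [-0.41, 0.97, -0.3, 2.11, 1.5, 1.38, -1.5] [-0.28, 0.72, -0.5, 2.09, 1.41, 1.51, -1.22]
65 0 90 0.48 [0.65, 1.05, -0.46, 1.81, -0.81, 0.99, -2.14] [0.6, 0.79, -0.38, 1.8, -0.88, 1.2, -2.26]
65 0 120 0.25 [0.44, 1.11, -0.35, 1.46, -0.49, 1.44, -2.18] [0.26, 0.89, -0.01, 1.46, -0.71, 1.73, -2.11]
65 1 120 0.13 [0.76, 1.37, -1.11, 1.45, 0.1, 1.34, 0.37] [0.78, 1.2, -1.21, 1.44, -0.01, 1.45, 0.26]
```

Run:
```python
from h import *
u=np.radians(71.5);U=np.array([np.cos(u),np.sin(u),0]);g=np.array([.577,.306,.027])-U*.013
q=quat(u,np.radians(30),1)
zt=Rn.from_quat(q).as_matrix()[:,2]
arm.move_gripper(1.0)
j=arm.ik(tcp(g-zt*.11,q),q);print(np.round(j,2));arm.move_j(j);print(arm.read_time())
f0=arm.read_ft_force();arm.line_to(tcp(g,q),.12);print(np.array(arm.read_ft_force())-f0)
arm.move_gripper(0.0,60);print(arm.read_opening(),arm.read_finger_force(),np.array(arm.read_ft_force())-f0)
arm.line_to(tcp(g+[0,0,.17],q),.15);arm.pause(.2)
print(arm.read_time(),np.array(arm.read_ft_force())-f0,np.round(arm.read_joint_positions(),2))
cv2.imwrite("pics/side2.png",snapshot("side"));a=snapshot("side")
cv2.imwrite("pics/m4.png",cv2.resize(a[140:340,120:340],None,fx=2.5,fy=2.5))
for hd in(-110,-90):
  for z in(.082,.22):
    p=quat(np.radians(hd),np.radians(60),0);print(hd,z,np.round(arm.ik(tcp([.534,.029,z],p),p),2))
```

```text
[ 0.26  0.8  -0.82  1.95  0.48  0.28 -1.05]
11.025
[-0.50597468 -0.36338236  0.2709798 ]
0.6239989133412567 64.1067189250316 [-1.16019263 -3.43373115  5.43798149]
13.975 [-0.66794248 -0.14890248 -2.40839647] [ 0.21  0.73 -0.9   1.81  0.4   0.46 -1.08]
-110 0.082 [-0.29  1.04 -0.26  1.54  0.8   1.61 -1.31]
-110 0.22 [-0.22  0.87 -0.4   1.51  0.82  1.83 -1.22]
-90 0.082 [-0.37  0.98 -0.24  1.76  1.02  1.43 -1.3 ]
-90 0.22 [-0.27  0.78 -0.41  1.73  1.    1.65 -1.15]
```

View pics/m4.png

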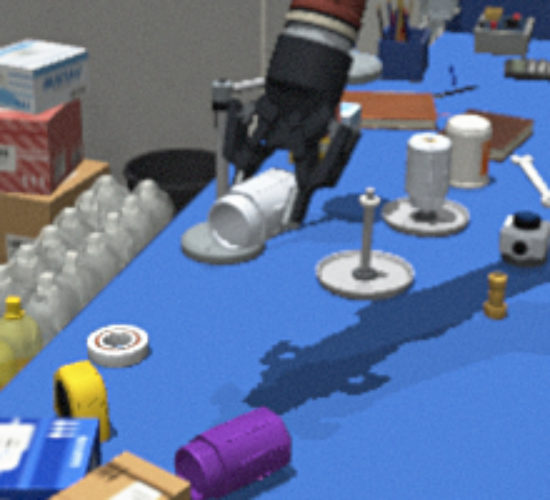

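The bowl is gripped by its body (opening 0.62, 2.4 N weight), held level at side (221,220), mouth toward the camera. Now I turn it mouth down above the post and use the drain hole to check the cameras against the arm.

Run:
```python
from h import *
p=quat(np.radians(-90),np.radians(60),0);X=tcp([.533,.0285,.225],p)
arm.move_j(arm.ik(X,p));arm.pause(.3)
print(arm.read_time(),arm.read_ft_force(),arm.read_finger_force(),arm.read_opening(),arm.read_tool_pos()-X)
a=snapshot("top");b=snapshot("side");cv2.imwrite("pics/top3.png",a);cv2.imwrite("pics/side3.png",b)
print(proj("top",[.533,.0285,.257]),proj("side",[.533,.0285,.257]),proj("side",[.533,.0285,.167]))
R=lambda i,x,y,w,h,s:cv2.resize(i[y:y+h,x:x+w],None,fx=s,fy=s,interpolation=cv2.INTER_CUBIC)
cv2.imwrite("pics/m5.png",np.hstack([R(a,250,183,40,40,10),R(b,230,165,80,80,5)]))
```

```text
15.475 [ 0.94978176 -0.73014896 -2.92004784] 63.61310461477842 0.6212383626313859 [ 4.04867033e-05 -3.72607164e-04 -8.90639681e-05]
[[271.36922815 198.49632417]] [[270.16477993 168.45607214]] [[269.00459265 199.0325101 ]]
```

View pics/m5.png

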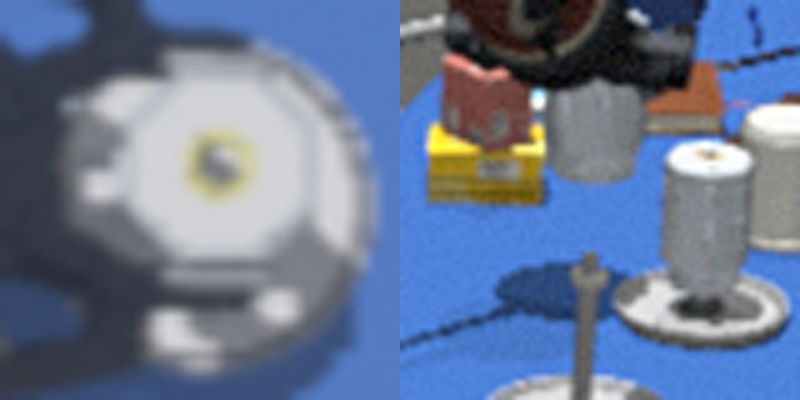

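The bowl is mouth down. Its drain hole is at top (271.6,198.9) against a predicted (271.4,198.5), and the mouth is at side x=269.0 as predicted, so the cameras and arm agree to about 1 mm. The spigot tip is at side (267.4,216). I'll refine the tip position from the pixel values.

Run:
```python
from h import *
a=cv2.imread("pics/top1.png");b=cv2.imread("pics/side3.png");b1=cv2.imread("pics/side1.png")
print(a[196:212,262:280].mean(2).astype(int))
print("side1");print(b1[212:226,260:276].mean(2).astype(int));
print(proj("top",[[.5315,.029,.105],[.5355,.029,.105],[.5355,.029,.117]]),proj("side",[[.5315,.029,.105],[.5355,.029,.105],[.5355,.029,.117]]))
```

```text
[[211 212 211 210 209 209 209 208 207 207 207 207 207 207 207 207 207 207]
 [211 211 211 210 209 209 208 206 206 207 207 208 207 206 205 205 205 205]
 [211 210 211 210 209 207 203 195 185 192 201 205 206 207 207 206 206 205]
 [211 211 211 209 206 186 168 177 186 172 158 180 204 207 208 208 207 206]
 [211 211 211 208 189 179 194 201 204 198 176 160 182 205 208 208 208 208]
 [210 211 209 197 172 181 205 209 210 208 199 168 166 202 208 209 208 209]
 [208 209 207 184 163 190 207 210 209 197 193 171 140 181 204 207 208 207]
 [206 206 203 178 152 184 207 207 194 188 199 169 142 182 206 209 208 208]
 [204 205 202 178 140 167 201 193 170 178 176 129 139 186 207 209 209 209]
 [207 207 206 196 159 132 165 185 178 157 129  98 146 193 205 206 207 207]
 [206 207 208 208 187 144 126 129 122 107  90  94 129 176 203 206 205 204]
 [207 206 209 211 206 194 160 108  86  85  96 108 122 166 201 205 204 205]
 [210 210 210 211 211 209 197 160 118 107 111 114 122 165 202 205 205 205]
 [211 211 211 211 211 211 209 197 164 125 116 115 126 169 202 206 207 206]
 [211 212 211 211 211 211 210 208 195 165 131 131 
[... 521 characters left out ...]
6  93 172 217 164  94  80 125 160 113  74  70  75  80]
 [ 74  74  74 109 198 250 184 120 107 146 203 194  87  70  76  72]
 [ 79  74  71  94 160 210 203 211 210 208 202 176  90  69  79  87]
 [ 78  75  75  79 109 143 167 184 182 180 153 113  72  75  96 106]
 [ 74  68  70  75  85 101 107 110 108 100  92  75  78  93 108 112]
 [ 76  79  79  75  69  80  87  94  91  82  79  70  88  99  98  98]
 [ 74  74  78  76  71  80  82  93  89  86  75  78  91 102  97 110]
 [ 71  75  73  81  70  78  87  92  94  86  75  74  99 127 119 123]]
[[269.80313397 202.09152873]
 [269.80737183 200.83197036]
 [269.90421558 200.60586367]] [[268.70117871 219.43508703]
 [267.34685382 219.27151492]
 [267.49202037 215.39570601]]
```

```bash
cat > feel.py <<'E'
from h import *
p=quat(np.radians(-90),np.radians(60),0)
go=lambda x,y,z,v=.03:arm.line_to(tcp([x,y,z],p),v)
F=lambda:np.array(arm.read_ft_force())
E
python3 - <<'E'
from feel import *
x,y=.5335,.0287
go(x,y,.13,.12);go(x,y,.102,.06);arm.pause(.15);f0=F();z=.102;print("t",arm.read_time(),f0.round(2))
np.save("f0.npy",f0)
while z>.080:
    z-=.001;go(x,y,z,.02);f=F()-f0
    if abs(f[2])>3 or np.linalg.norm(f[:2])>4:break
print("stop",round(z,4),f.round(2),arm.read_time(),arm.read_tool_pos()-tcp([x,y,z],p))
E
```

```text
t 17.2833 [ 0.17 -0.6  -2.4 ]
stop 0.081 [-0.45  0.76  5.73] 22.5333 [ 0.00016673 -0.0002      0.00088942]
```

Run:
```python
from h import *
a=snapshot("top");b=snapshot("side");cv2.imwrite("pics/side4.png",b)
R=lambda i,x,y,w,h,s:cv2.resize(i[y:y+h,x:x+w],None,fx=s,fy=s,interpolation=cv2.INTER_CUBIC)
cv2.imwrite("pics/m6.png",np.hstack([R(a,250,183,40,40,10),R(b,226,195,80,80,5)]))
print(arm.read_time(),proj("side",[[.534,.029,.024],[.534,.029,.036]]),proj("top",[.534,.029,.114]))
```

```text
22.6333 [[266.88476883 244.89889836]
 [267.02619211 241.17652225]] [[269.87823796 201.13851346]]
```

View pics/m6.png

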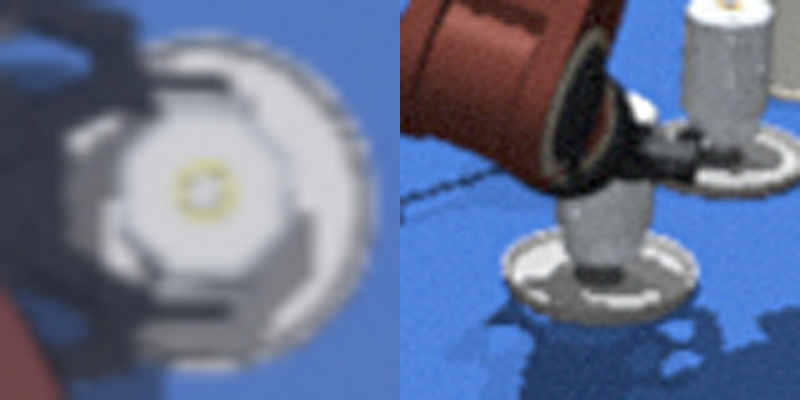

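The top view shows the spigot tip bright inside the drain hole at (270,202). The side view shows the mouth low in the dish at about (266,246), which fits 24 mm. The bowl is home, so I release and back out.

Run:
```python
from feel import *
zt=Rn.from_quat(p).as_matrix()[:,2]
go(.5335,.0287,.0818,.02);print((F()-np.load("f0.npy")).round(2))
arm.move_gripper(1.0);print(arm.read_opening(),arm.read_ft_force())
c=tcp([.5335,.0287,.0818],p);arm.line_to(c-zt*.03,.06);print(arm.read_ft_force());arm.line_to(c-zt*.13,.15);arm.line_to(c-zt*.13+[0,.05,.15],.2);arm.pause(.5)
a=snapshot("top");b=snapshot("side");cv2.imwrite("pics/t5.png",a)
R=lambda i,x,y,w,h,s:cv2.resize(i[y:y+h,x:x+w],None,fx=s,fy=s,interpolation=cv2.INTER_CUBIC)
cv2.imwrite("pics/m7.png",np.hstack([R(a,225,140,130,130,3),R(b,206,175,130,130,3)]))
print(arm.read_time(),arm.read_ft_force())
```

```text
[0.12 1.1  5.27]
1.0018645202391356 [-0.48124644 -0.85093816 -0.0049948 ]
[-0.05473343  0.37273345 -0.42751721]
26.3167 [ 1.09873354 -0.09213531 -0.40496966]
```

View pics/m7.png

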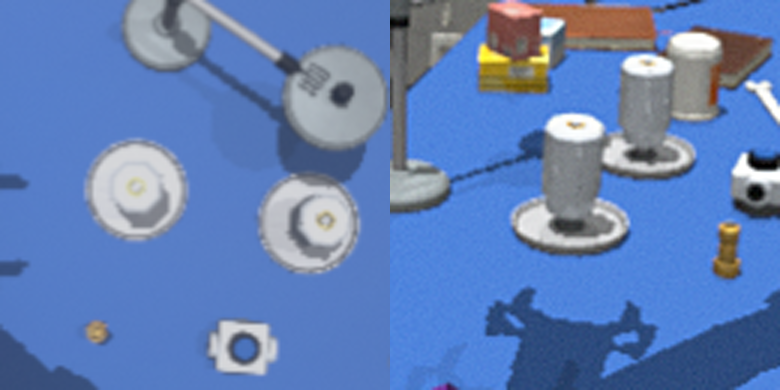

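Both bowls now hang alike, each with its mouth low in its dish: the washed one at top (270,202), the other at (333,213). The lamp head is clear at top (338,172), the bystanders are in place and the arm is free.

```bash
python3 -c "
from station import ticket
print(ticket.finish_job())"
```

```text
the job is handed in; nothing more can be done
None
```

The washed bowl hangs mouth down on the free post with its spigot through the drain hole, the lamp is swung clear, nothing else appears to have moved, and the job was handed in at about 26 s; the hand-in returned no verdict.

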